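# Close and bolt the ballot box slot

## Task

Voting is over: close the slot in the ballot box lid. With a fingertip, gently push the flat metal shutter along its rails by its upright rib until you feel it drop into its locating notches and lie flat over the slot, then push the small steel bolt by its tab all the way in over the shutter's edge. Nothing is to be lifted; leave the stamp, ink pad, tape roll and cup where they are, and finish clear of everything.

Things in the scene. Friction and masses are not known exactly. Their poses are not given: they have to be found in the camera images.
- shutter: Loose aluminium plate between two guide walls on the lid, 110 (x, along the rails) x 80 x 6 mm, about 0.18 kg. Origin: centre of its underside; +x points along the rails to home. Its four feet, 6 mm tall, slide on the rail tops; at home they fall into notches together and it drops 6 mm. Play there is 2 mm each way; the notch walls then stop it firmly. It slides at a few N and starts 100 to 150 mm short of home.
- rib (a point): Middle of the top edge of the shutter's upright rib, 35 mm behind (-x of) the plate's centre. The rib is 40 mm wide (y), 8 mm thick (x) and rises 18 mm above the plate's top face. Axes as the shutter. Push it on its rear (-x) face; behind it are 16 mm of plate, then bare rails.
- home (a point): Fixed to the box: where the shutter's origin lies when seated, 158 mm above the table. x: sliding direction, y: box's left, z: up. While sliding, the shutter's origin is 6 mm above this level; seated, at it. Guide walls: inner faces 41.5 mm either side of the x axis, 5 mm thick, tops 16 mm above this point. Beyond the notches there is no end stop.
- ballot_box: Frosted ballot box with a dark green lid, fixed to the table. Origin: centre of its underside; axes as home, which lies 60 mm to +x of it. Lid 400 (x) x 300 (y) mm, its top 150 mm above the table. The slot is a black strip 80 x 14 mm under home.
- bolt (a joint): Travel of the steel bolt in m: 0 withdrawn (starts at 0 to 0.004), 0.030 fully in, at its stop. It slides to -y of home at about 1.5 N and stays where it is left. Its bar, 18 mm wide, 8 mm high, lies 20 mm to +x of home, its underside 9 mm above it, and passes a gap in the +y guide wall; it can pass over the shutter's edge only once the shutter has dropped.
- bolt_tab (a point): Middle of the top edge of the bolt's upright tab: 18 mm wide (x), 8 mm thick (y), rising 24 mm above the bar. Axes as home. With the bolt withdrawn it is 20 mm to +x and 96 mm to +y of home and 41 mm above it; it is pushed on its outer (+y) face, towards -y.
- stamp: Wooden rubber stamp, 56 x 28 x 58 mm tall, loose on the lid at the -y side of the rails. Origin: centre of its underside. To be left alone.
- ink_pad: Flat black ink pad, 90 x 60 x 15 mm, loose on the lid at the +y side of the rails, near the -x end. Origin: centre of its underside. To be left alone.
- tape_roll: Roll of paper tape, 90 mm across, 25 mm high, on the table to the robot's right. Origin: centre of its underside. To be left alone.
- pen_cup: White ceramic cup, 80 mm across, 95 mm high, on the table to the robot's left. Origin: centre of its underside. To be left alone.
There are look-alikes about, which are no part of the job. Leave any orange or turquoise look-alike of the shutter alone.

How it is judged (in metres and radians):
On the way, in this order (a step that is already met when the one before it is completed fails the run):
1. the shutter has dropped into its notches (x of shutter in the frame of home between -0.0045 and 0.0045 m and y of shutter in the frame of home between -0.0035 and 0.0035 m and z of shutter in the frame of home between -0.003 and 0.0025 m and angle between the x axis of shutter and the x axis of home, either way round below 0.06 rad and angle between the z axis of shutter and the z axis of home, either way round below 0.03 rad), for 0.2 s.
2. the bolt is pushed in over the seated shutter (all of step 1 and value of joint bolt above 0.024 m), for 0.2 s.
At the end, for the whole second after the job is handed in: The shutter lies flat in its notches (within 4.5 mm of home along the rails, 3.5 mm across, 2.5 mm in height, level, at rest) and the bolt is in by more than 24 of its 30 mm (all of step 2 and linear speed of shutter below 0.01 m/s); the robot touches nothing.
It fails at once if the shutter is lifted off its rails or tipped (z of shutter in the frame of home above 0.014 m or angle between the z axis of shutter and the z axis of home, either way round above 0.17 rad).
It fails at once if a bystander is disturbed (moved over 20 mm) (distance of any of stamp, ink_pad, tape_roll, pen_cup from where it was at the start of the episode above 0.02 m).
It fails at once if the shutter is squeezed or pushed roughly (over 40 N) (contact force between the fingers and shutter above 40 N).
It also fails if it takes over 45 s, if anything falls off the work surface, if the arm or the gripper's body presses on something with over 40 N, if the wrist force passes 120 N, or if a joint passes its speed limit or range.

## Robot

A 6-joint arm with a two-finger parallel gripper is mounted at the origin on the work surface. World frame = base frame: x ahead of the robot, y to its left, z up, the work surface at z = 0. Lengths are in mm, angles in rad, forces in N, time in s.
With the tool pointing down it reaches from about 350 to 975 mm from the base axis. Payload 7.1 kg.
Tool frame: the origin (TCP) lies midway between the tips of the shut fingers; the grasp point (between the pads) lies 19 mm behind it (ctrl.grasp_offset is the distance from the TCP to the grasp point, in mm); z points along the fingers, y is the line along which they close (so a half turn about z gives the same grasp; the last joint's range is limited). The gripper opens to 88 mm and grips with 3 to 60 N. Pads are 20 mm wide; open, the fingers measure 115 mm over their backs; the gripper's body (75 mm by 178 mm) begins 61 mm behind the grasp point.
Start: joints at [-1.302, 0.423, 1.63, -0, 1.089, -0.019], TCP at [177.42, -599.272, 187.575] pointing down, gripper open.
Joint ranges: [-3, 3], [-0.9, 2.11], [0.09, 2.58], [-1.31, 4.45], [0.11, 2.69], [-2.54, 2.54]. Speed limits (rad/s): [2.39, 2.39, 3.01, 3.14, 3.14, 3.14].

## Interface

Orientations are given as a rotation vector (axis times angle).
In Python, from workcell import ctrl gives the robot as it stands. The module is installed in compiled form; this text tells all that it offers.
- The arm moves only by the tool servo_tool, never from a script. Its argument "rows" is a list of rows, each a list of 7 numbers: the turn, a rotation vector about the tool's x, y, z as a fraction of full scale, then the shift along the tool's x, y, z as a fraction of full scale, then the finger opening in mm, from 0 to 87.8. A call has 1 to 10 rows; each row is the pose to reach, as a shift and turn from the pose commanded when the call began, along the tool's axes at that moment; what a row does not reach only later rows make up. Full scale, the value 1, is 20 cm for a shift and 1.5 rad for a turn. A row lasts 1/8 s, in which the tool goes at most 62.5 mm and 10.7 degrees, less where a joint would pass 70% of its speed; a pose out of reach is approached as far as the arm can. A call with a number of a shift or a turn outside -1 to 1 is refused whole. A call with a gripper value outside its range is refused whole. The fingers move at their own pace and stop on an object; the grip force is fixed at half the most. Time passes only in rows, so rows that repeat a pose let the fingers close. It gives the time, the measured TCP pose, the force, the opening and the grip force at its end, in the units of the state.
- ctrl.get_obs(): the state, without advancing time (a new reading comes with each control period).
- ctrl.get_image(name): name is "scene" or "top" or "wrist"; returns (picture, depth): 400x640x3 uint8, red, green, blue; 400x640 float32, mm along the optical axis (not along the pixel's ray), 0 where there is no reading.
- ctrl.camera_info(name): a dict with "intrinsics" (3x3 intrinsics, pixels), "k1" (the pictures are not rectified: a ray, as slopes to the right and down, at radius r is drawn at 1 + k1 r^2 times it, then the intrinsics apply), "R" (3x3) and "t" (3): a world point X has camera coordinates R X + t. Camera axes: x right, y down, z forward; pixel columns grow to the right and rows downward; lengths in mm; the calibration is good to about 2 mm. A picture is of the moment at which its call begins: read the wrist's pose just before it. camera_info takes no time and is no camera call; for the wrist camera it gives the pose at the moment of the call.
- ctrl.close_job(): hands the job in; it is judged then, once.
The state is a dict: "t": time; "qpos": joint angles; "qvel": joint speeds; "joint_torque": joint torques, N m; "ee_pos": TCP position; "orientation": TCP orientation; "ft_force": force on the tool from outside, world axes, zero at the start; "moment": the same for the moment, N m; "width": finger opening in mm; "grasp_force": force on a finger pad.
Only numpy, scipy, OpenCV 4.12 (cv2) and the standard library are available. Lean on these libraries where they do the work, as an engineer would, in place of code of your own. Each camera call takes 0.05 s, during which the arm holds its last target. There are 200 camera calls.

## Working session

There is one attempt and no reset: what is moved stays moved. The work goes in short steps, Python scripts to look and compute and a tool call to move; the robot and the scene stay as the last step left them, time stands still between calls to the robot, and variables do not carry over. Pictures are saved under pics/ and viewed, at most 10 in all, crops included, and the job is handed in when it is done.

Besides the shell and the picture viewer there is one more tool, called after "Call:" as name([rows], argument=value, ...), one row to a line, values as JSON. servo_tool: Moves the arm, as the interface text tells. Its arguments: {"type":"object","properties":{"rows":{"type":"array","items":{"type":"array","items":{"type":"number"}}}},"required":["rows"]}

```bash
mkdir -p pics; cat > h.py <<'E'
import numpy as np, cv2
from workcell import ctrl
from scipy.spatial.transform import Rotation as Ro
def save(n,f):
    p,d=ctrl.get_image(n); cv2.imwrite(f,p[:,:,::-1]); np.save(f[:-4]+'_d.npy',d); return p,d
def ray(info,u,v):
    K=info['intrinsics']; k1=info['k1']
    K=np.array(K);xd=(u-K[0,2])/K[0,0]; yd=(v-K[1,2])/K[1,1]; x,y=xd,yd
    for _ in range(20):
        s=1+k1*(x*x+y*y); x,y=xd/s,yd/s
    return np.array([x,y,1.])
def onplane(info,u,v,z):
    R=np.array(info['R']);t=np.array(info['t']); c=-R.T@t; d=R.T@ray(info,u,v)
    return c+d*(z-c[2])/d[2]
def withdepth(info,u,v,dep):
    R=np.array(info['R']);t=np.array(info['t']); return R.T@(ray(info,u,v)*dep-t)
E
python3 - <<'E'
from h import *
for n in ['top','scene']:
    save(n,f'pics/{n}0.png'); i=ctrl.camera_info(n); print(n,i['k1'],-np.array(i['R']).T@np.array(i['t']))
o=ctrl.get_obs(); print(o['t'],o['ee_pos'],o['orientation'],ctrl.grasp_offset)
E
```

```text
top 0.04054443778226949 [ 327.96636976    7.38521507 1523.92188838]
scene 0.005814532518114441 [1295.31291801 -682.20859342 1227.13926587]
0.1 [ 177.2821659  -598.75147832  186.88573491] [-3.10775795e+00 -4.50356824e-01  2.97738999e-04] 18.700000000000003
```

View pics/top0.png

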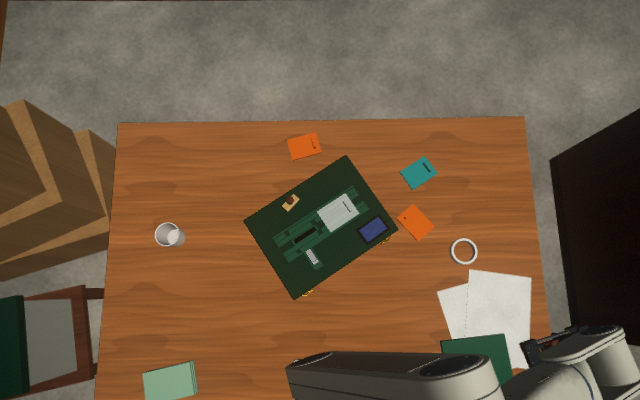

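View pics/scene0.png

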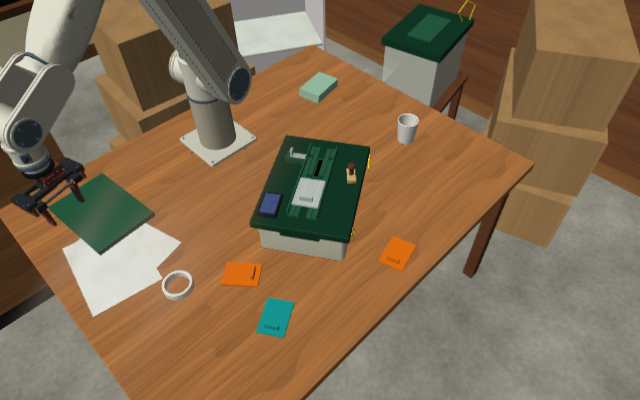

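The top view shows the lid with corners near (346,156), (397,229), (293,299) and (245,221). The silver shutter is at about (338,212), the slot at (305,235), the bolt at (312,257), the ink pad at (373,230) and the stamp at (290,203). Home's +x therefore points to image lower-left.

```bash
python3 - <<'E'
from h import *
p=cv2.imread('pics/top0.png'); i=ctrl.camera_info('top')
hsv=cv2.cvtColor(p,cv2.COLOR_BGR2HSV)
# lid: dark green
m=((hsv[:,:,0]>45)&(hsv[:,:,0]<95)&(hsv[:,:,1]>80)&(hsv[:,:,2]<110)).astype(np.uint8)
m[:, :230]=0; m[:,410:]=0; m[310:]=0; m[:140]=0
m=cv2.morphologyEx(m,cv2.MORPH_OPEN,np.ones((3,3)))
cs,_=cv2.findContours(m,0,1); c=max(cs,key=cv2.contourArea)
W=np.array([onplane(i,u,v,150)[:2] for u,v in c[:,0]],np.float32)
r=cv2.minAreaRect(W); print('lid',r, cv2.boxPoints(r).round(1).tolist())
# shutter: bright unsaturated
s=((hsv[:,:,1]<60)&(hsv[:,:,2]>120)).astype(np.uint8); s[:185]=0;s[245:]=0;s[:,:310]=0;s[:,365:]=0
cs,_=cv2.findContours(s,0,1); c=max(cs,key=cv2.contourArea)
W=np.array([onplane(i,u,v,170)[:2] for u,v in c[:,0]],np.float32)
r2=cv2.minAreaRect(W); print('shut',r2)
q=cv2.boxPoints(r)
e=max([(q[k]-q[(k+1)%4]) for k in range(2)],key=np.linalg.norm); e/=np.linalg.norm(e)
if e[1]<0:e=-e
n=np.array([-e[1],e[0]])
ctr=np.array(r[0]);home=ctr+60*e
print('dir',e,np.degrees(np.arctan2(e[1],e[0])),'home',home)
d=np.array(r2[0])-home; print('shutter in home',d@e,d@n)
crop=cv2.resize(p[150:305,240:405],None,fx=4.5,fy=3.8,interpolation=cv2.INTER_CUBIC)
crop=cv2.resize(p[150:305,240:400],None,fx=3.8,fy=3.8,interpolation=cv2.INTER_CUBIC); cv2.imwrite('pics/crop0.png',crop)
E
```

```text
lid ((531.40185546875, 5.551788330078125), (292.07196044921875, 393.01434326171875), 32.57551193237305) [[302.5, 92.5], [514.0999755859375, -238.6999969482422], [760.2999877929688, -81.4000015258789], [548.7000122070312, 249.8000030517578]]
shut ((568.3836059570312, -47.90220642089844), (79.46053314208984, 109.67713928222656), 32.772071838378906)
dir [-0.5384108   0.84268254] 122.57552 home [499.09720993  56.11273956]
shutter in home -124.95612164605973 -2.383667728480532
```

View pics/crop0.png

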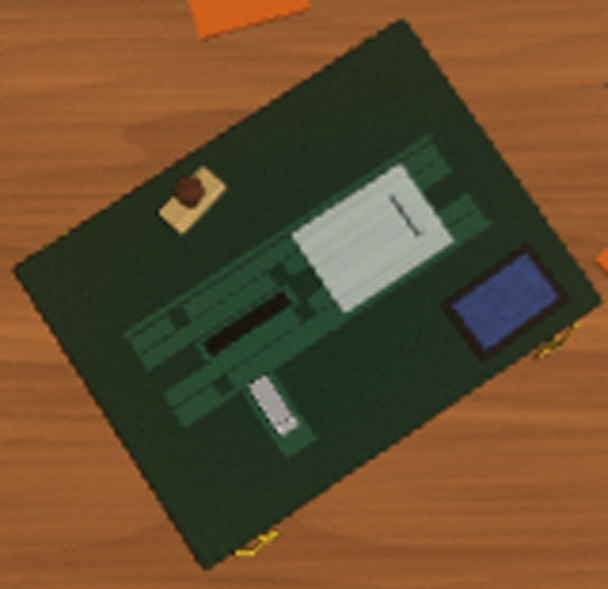

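The crop confirms it: the shutter sits about 125 mm short of home, with its rib at the rear. Home is about (499,56) at 122.6°. I'll now go above the rear of the shutter, with the fingers shut and tool x along the rails.

Call:
servo_tool([
  [0,0,-0.62,0.91,-0.59,-0.565,0],
  [0,0,-0.62,0.91,-0.59,-0.565,0],
  [0,0,-0.62,0.91,-0.59,-0.565,0],
  [0,0,-0.62,0.91,-0.59,-0.565,0],
  [0,0,-0.62,0.91,-0.59,-0.565,0],
  [0,0,-0.62,0.91,-0.59,-0.565,0],
])

```text
t: 0.85
ee_pos: [318.7, -433.9, 300.7]
orientation: [2.577, 1.796, -0.0]
ft_force: [-0.6, -0.2, 0.8]
width: 31.3
grasp_force: 0.0
```

```bash
cat >> h.py <<'E'
H=np.array([499.1,56.1,158.]); YAW=np.radians(122.6)
def setH(h,y):
    global H,YAW; H=np.array([h[0],h[1],158.]); YAW=y
def Rh(): return Ro.from_euler('z',YAW).as_matrix()
def inh(p): return Rh().T@(np.asarray(p)-H)
def go(t):  # target in home frame -> servo fractions
    o=ctrl.get_obs(); R=Ro.from_rotvec(o['orientation']).as_matrix()
    Rt=Rh()@np.diag([1.,-1,-1])
    print('t',o['t'],'tcp in home',inh(o['ee_pos']).round(1),'F',np.dot(Rh().T,o['ft_force']).round(1),'w',o['width'])
    print('turn',(Ro.from_matrix(R.T@Rt).as_rotvec()/1.5).round(4),'shift',(R.T@(H+Rh()@np.array(t)-o['ee_pos'])/200).round(4))
E
python3 -c "
from h import *
go([-190,0,142])"
```

```text
t 0.85 tcp in home [-315.6  415.9  142.7] F [0.1 0.6 0.8] w 31.29248535658421
turn [-0.000e+00  1.000e-04 -6.149e-01] shift [2.037  0.7553 0.003 ]
```

Call:
servo_tool([
  [0,0,-0.615,1.0,0.38,0,0],
  [0,0,-0.615,1.0,0.38,0,0],
  [0,0,-0.615,1.0,0.38,0,0],
  [0,0,-0.615,1.0,0.38,0,0],
  [0,0,-0.615,1.0,0.38,0,0],
  [0,0,-0.615,1.0,0.38,0,0],
])

```text
t: 1.6
ee_pos: [458.6, -273.2, 299.8]
orientation: [-1.514, -2.751, -0.0]
ft_force: [0.5, -0.3, -0.5]
width: 0.4
grasp_force: 0.0
```

```bash
python3 -c "
from h import *
go([-190,0,142])"
```

```text
t 1.6 tcp in home [-255.5  211.5  141.8] F [-0.5 -0.3 -0.5] w 0.3772366986900429
turn [-0.0005 -0.0009 -0.003 ] shift [ 0.3324  1.0562 -0.0015]
```

Call:
servo_tool([
  [0,0,-0.003,0.332,1.0,0,0],
  [0,0,-0.003,0.332,1.0,0,0],
  [0,0,-0.003,0.332,1.0,0,0],
  [0,0,-0.003,0.332,1.0,0,0],
  [0,0,-0.003,0.332,1.0,0,0],
  [0,0,-0.003,0.332,1.0,0,0],
])

```text
t: 2.35
ee_pos: [590.6, -110.7, 300.2]
orientation: [-1.506, -2.756, 0.001]
ft_force: [-0.4, 0.1, -0.0]
width: 0.2
grasp_force: 0.0
```

```bash
python3 -c "
from h import *
go([-190,0,142])
i=ctrl.camera_info('wrist'); print(i); save('wrist','pics/w0.png')
import json; json.dump({k:np.array(v).tolist() for k,v in i.items()},open('pics/w0.json','w'))"
```

```text
t 2.35 tcp in home [-189.8   12.8  142.2] F [ 0.4  0.3 -0. ] w 0.23136114882200404
turn [-0.0007 -0.0002  0.0012] shift [-0.0011  0.0638  0.0011]
{'intrinsics': array([[301.09544359,   0.        , 318.74102182],
       [  0.        , 301.09544359, 199.12995773],
       [  0.        ,   0.        ,   1.        ]]), 'k1': -0.007812572692947446, 'R': array([[ 0.84193639,  0.5395748 , -0.00146792],
       [ 0.52083805, -0.81198338,  0.26345913],
       [ 0.14096398, -0.22258037, -0.96466944]]), 't': array([-436.48611316, -459.24376546,  390.8482093 ])}
```

View pics/w0.png

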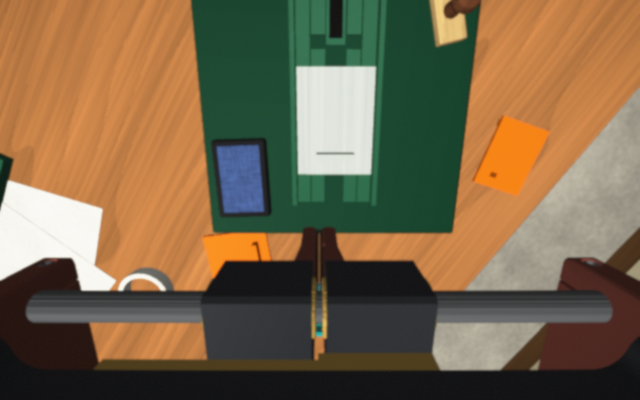

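The wrist view shows the shutter (296–376, 66–174), its rib as a dark line at about (335,153), the green guide walls either side, and the slot ahead at (336,20).

```bash
python3 - <<'E'
from h import *
p=cv2.imread('pics/w0.png'); i=ctrl.camera_info('wrist'); d=np.load('pics/w0_d.npy')
hsv=cv2.cvtColor(p,cv2.COLOR_BGR2HSV)
s=((hsv[:,:,1]<50)&(hsv[:,:,2]>120)).astype(np.uint8); s[:50]=0;s[190:]=0;s[:,:285]=0;s[:,:][:,385:]=0
c=max(cv2.findContours(s,0,1)[0],key=cv2.contourArea)
W=np.array([onplane(i,u,v,170) for u,v in c[:,0]],np.float32)[:,:2]
r=cv2.minAreaRect(W); print('shut',r,inh([*r[0],164]))
ctr=inh([*r[0],164])
for u,v in [(335,120),(335,100)]: print('plate pt',withdepth(i,u,v,d[v,u])[2])
# slot: black strip at lid
for v in (5,15,25):
    row=hsv[v,:,2].astype(int); k=np.where(row[300:370]<25)[0]+300; print('slot',v,k.min() if len(k) else None,k.max() if len(k) else None,[inh(onplane(i,x,v,150)).round(1).tolist() for x in ([k.min(),k.max()] if len(k) else [])])
# guide wall edges by depth->height
for v in (60,90,120,150,185,195):
    P=np.array([withdepth(i,u,v,d[v,u]) for u in range(280,392)]); h=np.array([inh(x) for x in P])
    print(v,[(int(a[1]),int(a[2]+158)) for a in h[::3]])
for x in (-4,0,4): pass
lin=[(v,int(hsv[v,335,2])) for v in range(140,182,1)]; print(lin)
for v in (148,150,152,154,156): print(v,inh(withdepth(i,335,v,d[v,335])).round(1), inh(onplane(i,335,v,188)).round(1))
E
```

```text
Traceback (most recent call last):
cv2.error: OpenCV(4.12.0) /io/opencv/modules/imgproc/src/convhull.cpp:143: error: (-215:Assertion failed) total >= 0 && (depth == CV_32F || depth == CV_32S) in function 'convexHull'
```

```bash
python3 - <<'E'
from h import *
p=cv2.imread('pics/w0.png'); i=ctrl.camera_info('wrist'); d=np.load('pics/w0_d.npy')
hsv=cv2.cvtColor(p,cv2.COLOR_BGR2HSV)
s=((hsv[:,:,1]<50)&(hsv[:,:,2]>120)).astype(np.uint8); s[:50]=0;s[190:]=0;s[:,:285]=0;s[:,:][:,385:]=0
c=max(cv2.findContours(s,0,1)[0],key=cv2.contourArea)
W=np.ascontiguousarray(np.array([onplane(i,u,v,170)[:2] for u,v in c[:,0]]),np.float32)
r=cv2.minAreaRect(W); print('shut',r,inh([*r[0],164]).round(1))
print('plate z',withdepth(i,335,110,d[110,335])[2])
for v in (5,15,25):
    k=np.where(hsv[v,300:370,2]<30)[0]+300
    if len(k): print('slot',v,k.min(),k.max(),inh(onplane(i,k.min(),v,150)).round(1),inh(onplane(i,k.max(),v,150)).round(1))
for v in (60,190):
    h=np.array([inh(withdepth(i,u,v,d[v,u])) for u in range(280,392)])
    print(v,[(round(float(a[1])),int(a[2]+158)) for a in h[::2]])
print([int(x) for x in hsv[140:180,335,2]])
for v in (148,152,156): print(v,inh(withdepth(i,335,v,d[v,335])).round(1), inh(onplane(i,335,v,188)).round(1))
E
```

```text
shut ((568.4525146484375, -46.343353271484375), (82.14794921875, 110.34622192382812), 32.66257095336914) [-123.7   -3.2    6. ]
plate z 170.14268089309934
slot 5 331 340 [-7.7  1.3 -8. ] [-7.7 -7.9 -8. ]
slot 15 331 340 [-16.8   1.2  -8. ] [-16.8  -8.1  -8. ]
slot 25 331 340 [-26.1   1.1  -8. ] [-26.1  -8.2  -8. ]
60 [(55, 150), (53, 150), (51, 151), (49, 148), (46, 150), (42, 173), (40, 174), (38, 171), (37, 159), (35, 157), (33, 158), (31, 157), (29, 157), (27, 158), (25, 158), (23, 151), (21, 158), (19, 157), (17, 157), (15, 158), (12, 157), (10, 157), (8, 160), (6, 152), (4, 150), (2, 148), (0, 149), (-3, 149), (-5, 149), (-7, 150), (-9, 151), (-11, 151), (-13, 150), (-14, 159), (-17, 157), (-19, 157), (-21, 158), (-23, 157), (-25, 157), (-27, 156), (-30, 149), (-31, 157), (-33, 158), (-35, 157), (-37, 158), (-40, 158), (-42, 158), (-44, 156), (-45, 164), (-45, 174), (-47, 173), (-49, 173), (-56, 149), (-58, 150), (-60, 149), (-62, 148)]
190 [(59, 152), (57, 149), (55, 149), (52, 150), (50, 149), (48, 151), (43, 174), (41, 175), (39, 175), (38, 156), (35, 159), (33, 159), (31, 158), (28, 157), (26, 158), (24, 149), (21, 158), (19, 158), (17, 158), (14, 157), (12, 158), (10, 157), (7, 150), (5, 149), (3, 148), (0, 149), (-2, 149), (-4, 151), (-7, 150), (-9, 149), (-12, 151), (-14, 151), (-16, 158), (-18, 158), (-20, 158), (-23, 158), (-25, 158), (-27, 157), (-30, 152), (-32, 159), (-34, 157), (-36, 158), (-39, 158), (13, 497), (-43, 158), (-44, 166), (-45, 174), (-47, 175), (-54, 150), (-57, 150), (-59, 149), (-61, 151), (-64, 149), (-66, 150), (-69, 149), (-71, 150)]
[229, 229, 229, 229, 229, 229, 228, 229, 228, 228, 225, 212, 175, 152, 181, 218, 227, 229, 228, 228, 228, 228, 228, 228, 229, 228, 229, 228, 228, 228, 229, 228, 225, 210, 168, 114, 81, 74, 75, 74]
148 [-150.4   -3.8   12.7] [-148.7   -2.9   30. ]
152 [-154.7   -3.9   12.1] [-152.7   -3.    30. ]
156 [-156.6   -3.    31.2] [-156.8   -3.1   30. ]
```

```bash
sed -i 's/H=np.array(\[499.1,56.1,158.\])/H=np.array([501.9,57.9,158.])/' h.py; python3 -c "
from h import *
go([-186,0,17])"
```

```text
t 2.4 tcp in home [-189.9   16.2  142.5] F [ 0.4  0.  -0. ] w 0.43774919905512993
turn [-0.0004 -0.0001  0.0012] shift [0.0194 0.0812 0.6274]
```

Call:
servo_tool([
  [0,0,0,0.02,0.081,0.25,0],
  [0,0,0,0.02,0.081,0.4,0],
  [0,0,0,0.02,0.081,0.55,0],
  [0,0,0,0.02,0.081,0.625,0],
  [0,0,0,0.02,0.081,0.625,0],
  [0,0,0,0.02,0.081,0.625,0],
])

```text
t: 3.15
ee_pos: [603.7, -97.7, 176.9]
orientation: [1.502, 2.757, 0.001]
ft_force: [-0.6, 0.7, 0.6]
width: 0.5
grasp_force: 0.0
```

```bash
python3 -c "
from h import *
go([-174,0,16.5])"
```

```text
t 3.15 tcp in home [-185.9   -1.9   18.9] F [0.9 0.1 0.6] w 0.5002280322964661
turn [0.0009 0.0009 0.0029] shift [ 0.0597 -0.0093  0.0119]
```

Call:
servo_tool([
  [0,0,0,0.02,-0.01,0.01,0],
  [0,0,0,0.035,-0.01,0.01,0],
  [0,0,0,0.05,-0.01,0.01,0],
  [0,0,0,0.065,-0.01,0.01,0],
  [0,0,0,0.085,-0.01,0.01,0],
  [0,0,0,0.11,-0.01,0.01,0],
  [0,0,0,0.135,-0.01,0.01,0],
  [0,0,0,0.16,-0.01,0.01,0],
  [0,0,0,0.185,-0.01,0.01,0],
  [0,0,0,0.21,-0.01,0.01,0],
])

```text
t: 4.4
ee_pos: [578.3, -62.7, 173.6]
orientation: [-1.502, -2.759, 0.0]
ft_force: [0.1, -0.4, -0.1]
width: 0.4
grasp_force: 0.0
```

```bash
cat > m.py <<'E'
from h import *
import sys
p,d=ctrl.get_image('wrist'); i=ctrl.camera_info('wrist'); cv2.imwrite('pics/'+sys.argv[1],p[:,:,::-1])
hsv=cv2.cvtColor(p,cv2.COLOR_RGB2HSV)
s=((hsv[:,:,1]<50)&(hsv[:,:,2]>120)).astype(np.uint8); s[215:]=0; s[:,:285]=0; s[:,390:]=0
for c in cv2.findContours(s,0,1)[0]:
    if cv2.contourArea(c)<800: continue
    z=float(sys.argv[2])
    W=np.array([inh(onplane(i,u,v,z)) for u,v in c[:,0]]); r=cv2.minAreaRect(np.ascontiguousarray(W[:,:2],np.float32)); print('shutter',r,'front',W[:,0].max(),'rear',W[:,0].min())
    u,v=map(int,c[:,0].mean(0)); print('plate z',np.median([withdepth(i,u+a,v+b,d[v+b,u+a])[2] for a in range(-8,9) for b in range(-8,1)]))
E
python3 m.py w1.png 170; python3 -c "
from h import *
go([-49,0,16.5])"
```

```text
shutter ((-101.65213012695312, -7.805908203125), (68.74185943603516, 65.70806121826172), 0.11557193100452423) front -67.27788923482537 rear -136.089262594984
plate z 169.92424078062527
t 4.45 tcp in home [-142.2    0.7   15.5] F [ 0.6 -1.5 -0.4] w 0.28085008638190295
turn [-0.0001 -0.0003  0.0035] shift [ 0.466   0.0059 -0.0046]
```

View pics/w1.png

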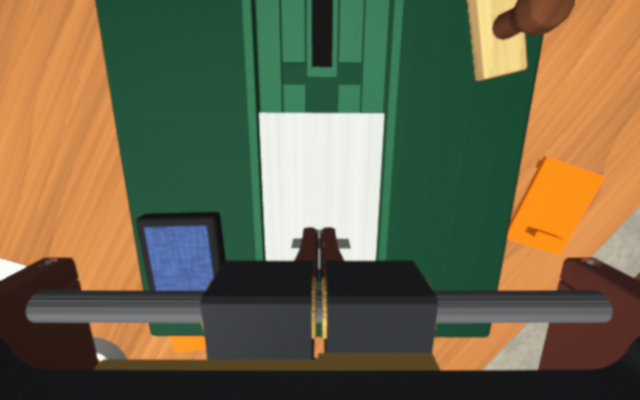

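```bash
python3 - <<'E'
from h import *
o=ctrl.get_obs(); i=ctrl.camera_info('wrist'); p,d=ctrl.get_image('wrist'); print(inh(o['ee_pos']).round(1),o['ft_force'],o['width'])
hsv=cv2.cvtColor(p,cv2.COLOR_RGB2HSV)
f=lambda v,u:inh(withdepth(i,u,v,d[v,u])).round(1)
print([int(x) for x in hsv[104:120,320,1]])
for v in (108,112,113,116,150,200): print(v,f(v,320))
for v in range(232,258,3): print(v,f(v,298),f(v,344))
for v in range(222,262,3): print('fing',v,f(v,311),f(v,329))
R=np.array(i['R']);t=np.array(i['t'])
def pr(x):
    c=R@(H+Rh()@np.array(x))+t; return (301*c[:2]/c[2]+[318.7,199.1]).round(1)
print('tcp px',pr(inh(o['ee_pos'])),'slot',[ (v,inh(onplane(i,322,v,150)).round(1)) for v in (66,)])
E
```

```text
[-142.2    0.7   15.5] [ 0.9826634   1.33265087 -0.39755909] 0.28085008638190295
[146, 146, 147, 146, 147, 147, 146, 135, 87, 37, 20, 9, 7, 6, 6, 6]
108 [-64.3   0.8  -8. ]
112 [-67.    0.8  -8.4]
113 [-67.7   0.8  -6.8]
116 [-69.8   0.8  12. ]
150 [-91.6   0.7  10.8]
200 [-125.8    0.5   11.9]
232 [-149.3   16.    12.5] [-149.5  -16.7   11.8]
235 [-152.1   16.1   11.3] [-151.9  -16.8   11.4]
238 [-154.3   16.2   11.6] [-153.9  -16.8   12.1]
241 [-154.7   15.9   16. ] [-154.6  -16.5   16. ]
244 [-154.6   15.5   21.4] [-155.3  -16.2   19.6]
247 [-154.4   15.1   26.8] [-154.5  -15.7   26.2]
250 [-132.1   11.3   79.7] [-155.   -15.4   29.9]
253 [-130.9   10.9   85.4] [-157.1  -15.5   30. ]
256 [-131.1   10.7   88.2] [-158.7  -15.4   31.2]
fing 222 [-141.9    6.8   12.2] [-142.    -5.9   11.6]
fing 225 [-144.2    6.8   11.9] [-144.2   -6.    11.8]
fing 228 [-131.5    5.8   51.4] [-130.7   -4.4   53.4]
fing 231 [-131.     5.6   57.5] [-131.5   -4.4   56.1]
fing 234 [-131.2    5.5   61.4] [-130.9   -4.2   61.9]
fing 237 [-131.1    5.4   65.6] [-131.1   -4.    65.7]
fing 240 [-131.4    5.3   68.9] [-131.1   -3.9   69.7]
fing 243 [-131.3    5.2   73.1] [-131.1   -3.8   73.3]
fing 246 [-131.4    5.1   76.5] [-131.    -3.7   77.3]
fing 249 [-130.7    5.    81.5] [-131.1   -3.6   80.6]
fing 252 [-130.8    4.9   84.5] [-130.5   -3.4   85. ]
fing 255 [-131.1    4.8   87.1] [-131.6   -3.4   86. ]
fing 258 [-131.1    4.8   90.1] [-131.2   -3.3   89.8]
fing 261 [-109.     3.5  136.5] [-109.1   -1.5  136.4]
tcp px [319.6 224.1] slot [(66, array([-37. ,  -0.4,  -8. ]))]
```

The shutter hasn't moved: its front is still at −68, there's no contact force, and the visible fingertips seem to sit well above the commanded TCP. I'll check the real tip position with the fixed camera.

```bash
python3 - <<'E'
from h import *
o=ctrl.get_obs(); tcp=np.array(o['ee_pos'])
i=ctrl.camera_info('scene'); p,d=ctrl.get_image('scene'); K=np.array(i['intrinsics'])
R=np.array(i['R']);t=np.array(i['t'])
def pr(X):
    c=R@np.array(X)+t; x=c[:2]/c[2]; x=x*(1+i['k1']*(x@x)); return x*K[0,0]+K[:2,2]
q=pr(tcp); print('tcp px',q, 'rib px',pr(H+Rh()@[-159,0,30]))
u,v=map(int,q); a=p[v-70:v+50,u-60:u+60]
a=cv2.resize(a,None,fx=5,fy=5,interpolation=cv2.INTER_CUBIC)[:,:,::-1].copy(); cv2.circle(a,(int((q[0]-u+60)*5),int((q[1]-v+70)*5)),5,(0,0,255),2)
cv2.imwrite('pics/s1.png',a)
for vv in range(v-40,v+16,3): print(vv,[tuple(inh(withdepth(i,uu,vv,d[vv,uu])).round().astype(int).tolist()) for uu in range(u-8,u+12,4)])
E
```

```text
tcp px [306.77604068 196.00243821] rib px [305.45316806 196.83495009]
156 [(-163, 12, 197), (-162, 1, 198), (-163, -10, 202), (-136, -14, 177), (-128, -23, 172)]
159 [(-163, 13, 186), (-160, 2, 185), (-162, -10, 189), (-147, -17, 177), (-128, -23, 160)]
162 [(-165, 13, 177), (-166, 1, 180), (-165, -10, 181), (-158, -19, 176), (-133, -24, 154)]
165 [(-166, 13, 166), (-165, 2, 167), (-166, -10, 170), (-167, -21, 174), (-167, -33, 176)]
168 [(-172, 12, 160), (-163, 3, 153), (-162, -8, 155), (-161, -19, 155), (-162, -31, 159)]
171 [(-176, 11, 153), (-177, 0, 156), (-174, -11, 155), (-169, -21, 152), (-15, 9, -5)]
174 [(-179, 11, 144), (-154, 7, 120), (-175, -11, 145), (-179, -23, 151), (-169, -32, 143)]
177 [(-71, 47, 15), (-151, 9, 104), (-152, -4, 108), (-42, 16, -7), (-39, 3, -7)]
180 [(-81, 44, 13), (-156, 8, 98), (-153, -3, 96), (-75, 7, 15), (-70, -4, 12)]
183 [(-95, 40, 15), (-153, 9, 81), (-157, -4, 88), (-88, 4, 15), (-86, -8, 16)]
186 [(-107, 37, 14), (-151, 11, 66), (-153, -2, 71), (-97, 2, 11), (-95, -10, 12)]
189 [(-119, 34, 15), (-155, 10, 58), (-153, -2, 59), (-110, -1, 13), (-109, -14, 14)]
192 [(-129, 32, 12), (-127, 20, 12), (-125, 7, 13), (-124, -5, 15), (-120, -16, 13)]
195 [(-145, 27, 16), (-155, 12, 31), (-135, 5, 10), (-135, -7, 14), (-128, -18, 8)]
198 [(-153, 25, 12), (-165, 9, 29), (-159, -2, 25), (-161, -14, 30), (-145, -22, 14)]
201 [(-165, 22, 13), (-164, 10, 15), (-160, -1, 13), (-161, -14, 17), (-158, -25, 16)]
204 [(-175, 20, 11), (-173, 8, 12), (-172, -4, 13), (-168, -15, 12), (-166, -27, 12)]
207 [(-179, 19, 2), (-168, 10, -8), (-178, -5, 7), (-176, -17, 7), (-178, -30, 12)]
210 [(-187, 17, -2), (-180, 7, -8), (-180, -5, -5), (-183, -18, 1), (-178, -29, -2)]
```

View pics/s1.png

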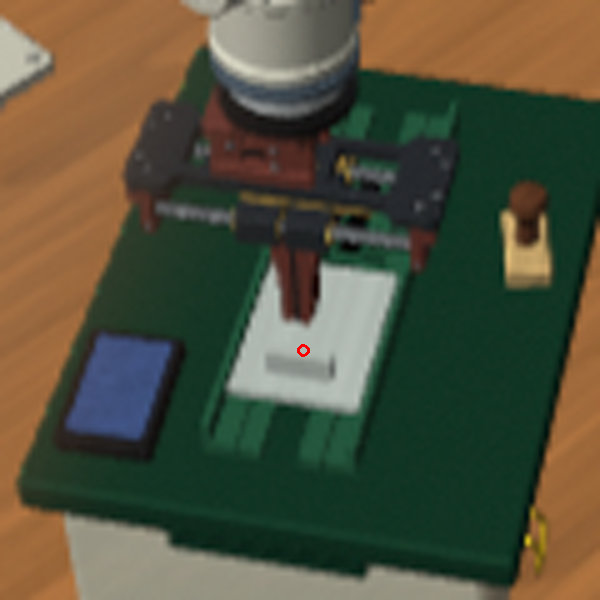

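The fixed camera agrees: the real fingertips end about 36 mm short of the reported TCP (image (300,322) against the predicted (303,350)), so they passed over the rib. The lateral position is right. I'll back off behind the plate, go lower and re-measure the tip height.

Call:
servo_tool([
  [0,0,0,-0.1,0.004,0,0],
  [0,0,0,-0.2,0.004,0,0],
  [0,0,0,-0.25,0.004,0,0],
  [0,0,0,-0.25,0.004,0.0,0],
  [0,0,0,-0.25,0.004,0.06,0],
  [0,0,0,-0.25,0.004,0.12,0],
  [0,0,0,-0.25,0.004,0.14,0],
  [0,0,0,-0.25,0.004,0.14,0],
])

```text
t: 5.55
ee_pos: [605.9, -104.2, 145.0]
orientation: [-1.501, -2.759, 0.0]
ft_force: [-0.4, -1.0, 0.6]
width: 0.4
grasp_force: 0.0
```

```bash
cat > tip.py <<'E'
from h import *
import sys
o=ctrl.get_obs(); i=ctrl.camera_info('wrist'); p,d=ctrl.get_image('wrist'); T=inh(o['ee_pos'])
cv2.imwrite('pics/'+sys.argv[1],p[:,:,::-1])
g=np.array([[inh(withdepth(i,u,v,d[v,u])) for u in range(300,341)] for v in range(190,275)])
m=(abs(g[:,:,0]-T[0]-11)<4)&(g[:,:,2]<T[2]+90)&(d[190:275,300:341]>0)
f=g[m]; print('t',o['t'],'tcp',T.round(1),'F',(Rh().T@o['ft_force']).round(1),'finger front x',np.median(f[:,0]).round(1),'tip z pct',np.percentile(f[:,2],[0,1,3,8]).round(1),'y',np.percentile(f[:,1],[2,98]).round(1),len(f))
E
python3 tip.py w2.png; python3 -c "
from h import *
go([-190,0,-20])"
```

```text
t 5.55 tcp [-192.6   -0.3  -13. ] F [-0.6  0.9  0.6] finger front x -181.6 tip z pct [-7.8 -3.   1.3 23.1] y [-9.5  9.4] 1463
t 5.6 tcp in home [-192.9   -0.5  -12.6] F [-0.1 -0.7  0.2] w 0.47545944315521776
turn [-0.0001 -0.0002  0.0035] shift [ 0.0144 -0.0026  0.0371]
```

```bash
python3 - <<'E'
from h import *
i=ctrl.camera_info('wrist'); p,d=ctrl.get_image('wrist')
for v in range(216,240,2): print(v,[inh(withdepth(i,u,v,d[v,u])).round(1).tolist() for u in (309,330)])
E
```

```text
216 [[-185.4, 6.7, -7.9], [-185.6, -7.5, -8.7]]
218 [[-186.9, 6.7, -8.0], [-187.0, -7.5, -8.5]]
220 [[-188.3, 6.7, -7.9], [-188.3, -7.5, -8.2]]
222 [[-189.8, 6.7, -8.1], [-189.7, -7.5, -8.1]]
224 [[-191.2, 6.7, -7.9], [-191.5, -7.6, -9.1]]
226 [[-192.3, 6.7, -7.0], [-192.7, -7.6, -8.5]]
228 [[-181.9, 5.7, 24.2], [-182.2, -6.3, 23.2]]
230 [[-181.7, 5.5, 27.7], [-181.8, -6.1, 27.3]]
232 [[-181.8, 5.5, 30.4], [-181.9, -6.0, 30.1]]
234 [[-182.0, 5.4, 33.0], [-181.7, -5.9, 33.5]]
236 [[-181.5, 5.2, 36.9], [-181.7, -5.8, 36.5]]
238 [[-181.8, 5.2, 38.9], [-181.5, -5.7, 39.6]]
```

Call:
servo_tool([
  [0,0,0,0.02,0,0.035,0],
  [0,0,0,0.05,0,0.035,0],
  [0,0,0,0.075,0,0.035,0],
  [0,0,0,0.09,0,0.035,0],
  [0,0,0,0.105,0,0.035,0],
  [0,0,0,0.12,0,0.035,0],
  [0,0,0,0.14,0,0.035,0],
  [0,0,0,0.16,0,0.035,0],
  [0,0,0,0.18,0,0.035,0],
  [0,0,0,0.2,0,0.035,0],
])

```text
t: 6.9
ee_pos: [584.7, -70.8, 138.8]
orientation: [1.501, 2.759, 0.0]
ft_force: [2.2, -0.9, 2.2]
width: 0.3
grasp_force: 1.2
```

```bash
cat > m.py <<'E'
from h import *
import sys
o=ctrl.get_obs(); i=ctrl.camera_info('wrist'); p,d=ctrl.get_image('wrist'); cv2.imwrite('pics/'+sys.argv[1],p[:,:,::-1])
hsv=cv2.cvtColor(p,cv2.COLOR_RGB2HSV); zt=float(sys.argv[2])
s=((hsv[:,:,1]<50)&(hsv[:,:,2]>120)).astype(np.uint8); s[215:]=0
for c in cv2.findContours(s,0,1)[0]:
    if cv2.contourArea(c)<800: continue
    W=np.array([inh(onplane(i,u,v,zt)) for u,v in c[:,0]])
    if abs(W[:,1].mean())>25: continue
    u,v=map(int,c[:,0].mean(0)); u=int(320); ff=[W[abs(W[:,1]-y)<5][:,0].max().round(1) for y in (-25,0,25)]
    print('front x',ff,'y',W[:,1].min().round(1),W[:,1].max().round(1))
    print('plate z',[np.median([inh(withdepth(i,u+a,vv,d[vv,u+a]))[2] for a in range(-10,11) for vv in range(w,w+8)]).round(1) for w in (c[:,0,1].min()+12,200)])
T=inh(o['ee_pos']); print('t',o['t'],'tcp',T.round(1),'F',(Rh().T@o['ft_force']).round(1))
E
python3 m.py w3.png 170;python3 -c "
from h import *
go([-70,0,-19.5])"
```

```text
front x [np.float64(-47.6), np.float64(-47.7), np.float64(-47.8)] y -40.4 40.8
plate z [np.float64(12.0), np.float64(11.9)]
t 6.9 tcp [-153.1   -0.4  -19.2] F [-2.  -1.3  2.2]
t 6.95 tcp in home [-152.6   -0.4  -19.3] F [-1.3  0.   1. ] w 0.3537352745667621
turn [0.0002 0.0001 0.0034] shift [4.128e-01 3.000e-04 1.100e-03]
```

The shutter is now sliding at about 2 N, with its front at −47.7, so TCP = shutter − 50.

Call:
servo_tool([
  [0,0,0,0.025,0,0,0],
  [0,0,0,0.06,0,0,0],
  [0,0,0,0.1,0,0,0],
  [0,0,0,0.14,0,0,0],
  [0,0,0,0.18,0,0,0],
  [0,0,0,0.22,0,0,0],
  [0,0,0,0.26,0,0,0],
  [0,0,0,0.3,0,0,0],
  [0,0,0,0.34,0,0,0],
  [0,0,0,0.36,0,0,0],
])

```text
t: 8.2
ee_pos: [545.0, -10.0, 138.5]
orientation: [-1.501, -2.759, 0.0]
ft_force: [1.0, -2.4, 2.6]
width: 0.2
grasp_force: 1.4
```

```bash
python3 m.py w4.png 170;python3 -c "
from h import *
go([-50,0,-19.5])"
```

```text
front x [np.float64(25.0), np.float64(24.9), np.float64(24.8)] y -39.8 41.4
plate z [np.float64(11.9), np.float64(12.0)]
t 8.2 tcp [-80.4   0.3 -19.5] F [-2.6  0.4  2.6]
t 8.25 tcp in home [-80.    0.3 -19.6] F [-0.7 -0.6  0.5] w 0.4015214916286496
turn [-0.0003 -0.0005  0.0035] shift [ 0.1501  0.0024 -0.0004]
```

Call:
servo_tool([
  [0,0,0,0.02,0,0,0],
  [0,0,0,0.035,0,0,0],
  [0,0,0,0.05,0,0,0],
  [0,0,0,0.06,0,0,0],
  [0,0,0,0.07,0,0,0],
  [0,0,0,0.08,0,0,0],
  [0,0,0,0.09,0,0,0],
  [0,0,0,0.1,0,0,0],
  [0,0,0,0.11,0,0,0],
  [0,0,0,0.115,0,0,0],
])

```text
t: 9.5
ee_pos: [532.9, 9.0, 138.6]
orientation: [-1.502, -2.759, -0.0]
ft_force: [-0.0, -0.1, -1.0]
width: 0.3
grasp_force: 0.5
```

Call:
servo_tool([
  [0,0,0,0.005,0,0,0],
  [0,0,0,0.01,0,0,0],
  [0,0,0,0.015,0,0,0],
  [0,0,0,0.02,0,0,0],
])

```text
t: 10.0
ee_pos: [530.8, 12.3, 138.6]
orientation: [1.502, 2.759, 0.0]
ft_force: [-0.2, -0.7, -0.7]
width: 0.2
grasp_force: 0.5
```

```bash
python3 m.py w5.png 170;python3 -c "
from h import *
go([-50,0,-19.5])"
```

```text
front x [np.float64(51.4), np.float64(51.3), np.float64(51.2)] y -39.9 41.4
plate z [np.float64(11.9), np.float64(12.0)]
t 10.0 tcp [-54.    0.2 -19.4] F [-0.5  0.5 -0.7]
t 10.05 tcp in home [-53.9   0.2 -19.4] F [-0.5  0.5 -1.4] w 0.5117887871051638
turn [ 0.     -0.      0.0033] shift [0.0197 0.0013 0.0005]
```

Not dropped yet, about 3.7 mm to go. I'll go in 0.6 mm rows, checking the force often.

Call:
servo_tool([
  [0,0,0,0.004,0,0,0],
  [0,0,0,0.007,0,0,0],
  [0,0,0,0.01,0,0,0],
  [0,0,0,0.013,0,0,0],
])

```text
t: 10.55
ee_pos: [529.4, 14.4, 138.6]
orientation: [1.502, 2.759, 0.0]
ft_force: [0.5, -1.7, 0.2]
width: 0.1
grasp_force: 0.5
```

```bash
python3 m.py w6.png 170
```

```text
front x [np.float64(54.0), np.float64(53.9), np.float64(53.8)] y -39.9 41.5
plate z [np.float64(12.0), np.float64(12.0)]
t 10.55 tcp [-51.5   0.2 -19.4] F [-1.7  0.5  0.2]
```

Call:
servo_tool([
  [0,0,0,0.003,0,0,0],
  [0,0,0,0.006,0,0,0],
  [0,0,0,0.009,0,0,0],
  [0,0,0,0.012,0,0,0],
])

```text
t: 11.1
ee_pos: [528.1, 16.4, 138.6]
orientation: [1.502, 2.759, -0.0]
ft_force: [-0.1, -1.0, -1.6]
width: 0.5
grasp_force: 0.5
```

```bash
python3 m.py w7.png 170
```

```text
front x [np.float64(55.4), np.float64(55.3), np.float64(55.2)] y -39.0 39.5
plate z [np.float64(5.8), np.float64(6.1)]
t 11.1 tcp [-49.1   0.3 -19.4] F [-0.8  0.6 -1.6]
```

It has dropped: the plate top reads 6 mm above home, which means seated, and the front is at 55. Now I'll back off, rise and move over to the outer side of the bolt tab.

Call:
servo_tool([
  [0,0,0,-0.05,0,0,0],
  [0,0,0,-0.08,0,0,0],
  [0,0,0,-0.08,0,-0.1,0],
  [0,0,0,-0.08,0,-0.3,0],
  [0,0,0,-0.08,-0.2,-0.35,0],
  [0,0,0,0.1,-0.5,-0.35,0],
  [0,0,0,0.3,-0.67,-0.35,0],
  [0,0,0,0.345,-0.67,-0.35,0],
  [0,0,0,0.345,-0.67,-0.35,0],
  [0,0,0,0.345,-0.67,-0.35,0],
])

```text
t: 12.4
ee_pos: [379.9, 1.4, 208.9]
orientation: [1.501, 2.759, 0.001]
ft_force: [-0.1, 0.0, -0.3]
width: 0.8
grasp_force: 0.0
```

```bash
python3 -c "
from h import *
go([20,134,-12])
save('wrist','pics/w8.png')
i=ctrl.camera_info('wrist');d=np.load('pics/w8_d.npy')
for v in (222,226,228,230): print(v,[inh(withdepth(i,u,v,d[v,u])).round(1).tolist() for u in (309,330)])
save('top','pics/t8.png'); i=ctrl.camera_info('top'); d=np.load('pics/t8_d.npy')
p=cv2.imread('pics/t8.png'); 
"
```

```text
t 12.4 tcp in home [ 18.2 133.2  50.9] F [ 0.1  0.1 -0.3] w 0.7856837970225775
turn [0.0007 0.0005 0.0035] shift [ 0.0095 -0.004   0.3147]
222 [[-1.1, 142.7, -7.6], [-1.1, 123.9, -7.8]]
226 [[-5.0, 142.8, -7.8], [-5.1, 123.8, -8.3]]
228 [[29.3, 139.7, 87.4], [29.3, 127.7, 87.3]]
230 [[29.3, 139.5, 90.7], [29.5, 127.9, 91.0]]
```

View pics/w8.png

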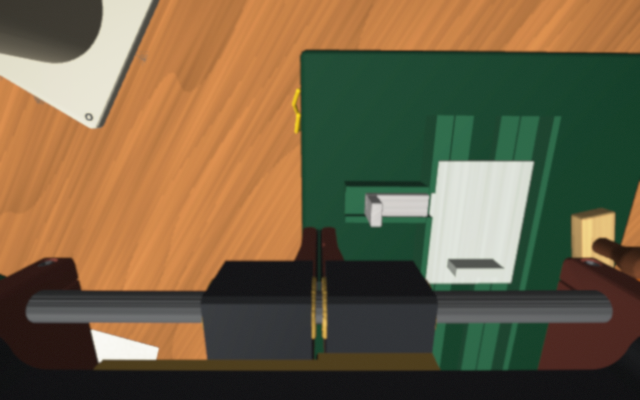

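This shows the shutter seated, with the bolt bar at (400,205) and its tab at (374,212). I'll measure the tab's outer face.

```bash
python3 -c "
from h import *
i=ctrl.camera_info('wrist');d=np.load('pics/w8_d.npy')
f=lambda u,v: inh(withdepth(i,u,v,d[v,u])).round(1).tolist()
g=np.array([[f(u,v) for u in range(355,395)] for v in range(188,232)]); m=(g[:,:,2]>37)&(g[:,:,2]<45); print('tab top',m.sum(),np.percentile(g[m],[3,50,97],axis=0).tolist())
print('plate',[f(480,y) for y in (180,250)], 'front',[f(480,y) for y in range(158,168,2)],[f(436,220),f(520,220)])
"
```

```text
tab top 285 [[13.552, 89.3, 38.004], [22.5, 93.2, 40.6], [30.748, 96.848, 41.7]]
plate [[41.0, 2.2, 5.9], [-21.8, -7.4, 5.2]] front [[57.1, -3.1, -8.8], [55.5, -2.9, -8.0], [55.8, 4.6, 6.4], [54.0, 3.6, 5.0], [52.4, 3.6, 5.4]] [[6.3, 34.8, 6.3], [6.2, -37.6, 5.2]]
```

Call:
servo_tool([
  [0,0,0,0.018,0,0.15,0],
  [0,0,0,0.018,0,0.27,0],
  [0,0,0,0.018,0,0.315,0],
  [0,0,0,0.018,0.03,0.315,0],
  [0,0,0,0.018,0.06,0.315,0],
  [0,0,0,0.018,0.08,0.315,0],
  [0,0,0,0.018,0.1,0.315,0],
  [0,0,0,0.018,0.12,0.315,0],
  [0,0,0,0.018,0.14,0.315,0],
  [0,0,0,0.018,0.16,0.315,0],
])

```text
t: 13.75
ee_pos: [403.0, 22.0, 145.6]
orientation: [-1.501, -2.759, 0.001]
ft_force: [-1.4, -1.3, 2.0]
width: 0.3
grasp_force: 0.8
```

```bash
python3 -c "
from h import *
go([22,85,-12])
save('wrist','pics/w9.png')
"
```

```text
t 13.75 tcp in home [ 23.1 102.7 -12.4] F [-0.4  1.9  2. ] w 0.2760699679871112
turn [-0.0004 -0.0001  0.0034] shift [-0.0057  0.0883 -0.0022]
```

View pics/w9.png

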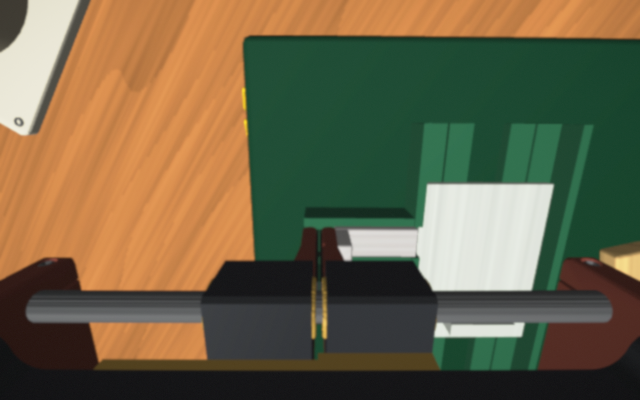

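The finger at (320,245) is against the tab at (343,240) with about 2 N. Continuing the push.

Call:
servo_tool([
  [0,0,0,0,0.02,0,0],
  [0,0,0,0,0.04,0,0],
  [0,0,0,0,0.06,0,0],
  [0,0,0,0,0.075,0,0],
  [0,0,0,0,0.09,0,0],
  [0,0,0,0,0.1,0,0],
  [0,0,0,0,0.11,0,0],
])

```text
t: 14.68
ee_pos: [421.5, 34.0, 145.5]
orientation: [-1.502, -2.759, 0.0]
ft_force: [-1.1, -1.3, 0.3]
width: 0.5
grasp_force: 0.8
```

```bash
cat > b.py <<'E'
from h import *
import sys
go([22,77,-12])
i=ctrl.camera_info('wrist'); p,d=save('wrist','pics/'+sys.argv[1])
g=np.array([[inh(withdepth(i,u,v,d[v,u])) for u in range(325,440)] for v in range(200,262)])
m=(abs(g[:,:,2]-17)<2.5)&(abs(g[:,:,0]-21)<8)&(g[:,:,1]<90); print('bar top y range',np.percentile(g[m][:,1],[1,99]).round(1),m.sum())
m=(abs(g[:,:,2]-41)<4)&(abs(g[:,:,0]-21)<14)&(g[:,:,1]<105); print('tab y',np.percentile(g[m][:,1],[2,98]).round(1) if m.any() else None,m.sum())
E
python3 b.py w10.png
```

```text
t 14.675 tcp in home [ 23.1  80.6 -12.5] F [-0.5  1.6  0.3] w 0.46980937900625314
turn [-0.0001 -0.      0.0034] shift [-0.0058  0.0181 -0.0024]
bar top y range [22.8 61.9] 1595
tab y [64.4 77.8] 276
```

Call:
servo_tool([
  [0,0,0,0,0.008,0,0],
  [0,0,0,0,0.014,0,0],
  [0,0,0,0,0.02,0,0],
  [0,0,0,0,0.02,0,0],
])

```text
t: 15.22
ee_pos: [423.2, 35.1, 145.5]
orientation: [-1.5, -2.758, 0.005]
ft_force: [-6.8, -7.2, 6.2]
width: 0.5
grasp_force: 5.0
```

```bash
python3 b.py w11.png
```

```text
t 15.225 tcp in home [ 23.2  78.6 -12.5] F [-2.4  9.6  6.2] w 0.5263172209313044
turn [-0.0026 -0.0002  0.0037] shift [-0.0062  0.0079 -0.0027]
bar top y range [20.6 59.8] 1590
tab y [62.1 75.6] 276
```

The stop is felt at about 10 N and the bolt is fully in. Retracting outward, then up.

Call:
servo_tool([
  [0,0,0,0,-0.05,0,0],
  [0,0,0,0,-0.13,0,0],
  [0,0,0,0,-0.13,-0.2,0],
  [0,0,0,0,-0.13,-0.45,0],
  [0,0,0,-0.3,-0.13,-0.6,0],
  [0,0,0,-0.3,-0.13,-0.6,0],
  [0,0,0,-0.3,-0.13,-0.6,0],
  [0,0,0,-0.3,-0.13,-0.6,0],
])

```text
t: 16.27
ee_pos: [434.1, -27.8, 264.4]
orientation: [-1.5, -2.758, 0.001]
ft_force: [0.4, -0.0, -0.3]
width: 0.3
grasp_force: 0.0
```

```bash
python3 -c "
from h import *
go([22,77,-12])
i=ctrl.camera_info('wrist'); p,d=save('wrist','pics/w12.png')
g=np.array([[inh(withdepth(i,u,v,d[v,u])) for u in range(0,640,1)] for v in range(0,226)])
m=(abs(g[:,:,2]-41)<4)&(abs(g[:,:,0]-21)<14)&(abs(g[:,:,1]-70)<35); print('tab',np.percentile(g[m],[2,98],axis=0).round(1),m.sum())
m=(abs(g[:,:,0])<50)&(abs(g[:,:,1])<35)&(d[:226]>0); m&=~((g[:,:,0]>5)&(g[:,:,1]>12))&~((g[:,:,0]<-25)&(abs(g[:,:,1])<25)); A=g[m]; c=np.linalg.lstsq(np.c_[A[:,:2],np.ones(len(A))],A[:,2],rcond=None)[0]; print('plate',c.round(4),len(A))
"
```

```text
t 16.275 tcp in home [-35.7 103.3 106.4] F [-0.2 -0.3 -0.3] w 0.3345794725589368
turn [-0.0012 -0.0012  0.0036] shift [0.2866 0.1342 0.5921]
tab [[13.  62.4 38.9]
 [30.6 70.  42.2]] 209
plate [-1.600e-03 -6.000e-04  5.985e+00] 4885
```

View pics/w12.png

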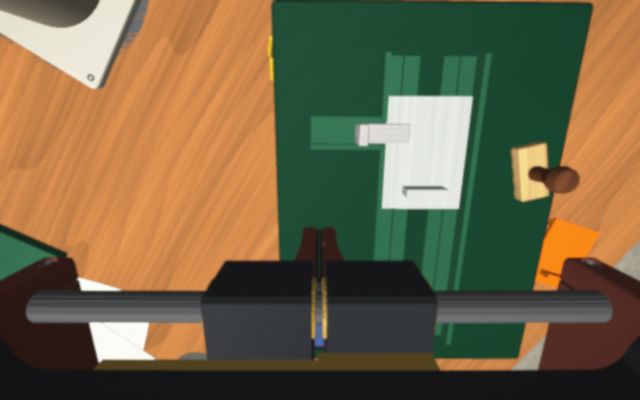

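The bolt bar (390,132) now lies over the seated, level shutter (428,155). The tab is at y 62–70, so the bolt is fully in at 30 mm, and the robot is clear.

```bash
python3 -c "
from workcell import ctrl
print(ctrl.close_job())"
```

```text
the job is handed in; nothing more can be done
None
```

The job is handed in: the shutter measured flat in its notches, the bolt is in to its stop over the shutter's edge, and the arm is clear; the judge returned no verdict.

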